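Sweep the stone stubs into the drawer and push it shut

TASK

With the fingers, sweep the three worn ceramic stone stubs off the beech top of the lapping stand, over its edge into the open drawer below, then push the drawer fully shut. Only push: pick nothing up, and leave the valve plate, the gauge block and everything else where they are.

Things in the scene. Friction and masses are not known exactly. Their poses are not given: they have to be found in the camera images.
- edge (a point): Middle of the drawer-side edge of the stand's beech top, on its upper surface, 70 mm above the table. The stand is fixed, a bench-top box with a flat rimless beech top 280 mm deep (its x) by 320 mm wide (its y), 18 mm thick, on grey steel cheeks. x axis: level, from this edge inward over the beech top, away from the open drawer; y axis: along the edge; z up. The stand is turned so that its drawer opens roughly to the robot's right (towards world -y), within 12 degrees.
- drawer (a joint): Opening of the shallow steel drawer under the beech top, in m: 0 is shut, 0.14 fully out; starts 0.11 to 0.135 open. It slides out along the -x axis of edge on rollers, takes about 2 N to push, and stays where it is left.
- drawer_floor (a point): Centre of the inner floor of the drawer, on its green rubber liner, 10 mm above the table; axes parallel to those of edge; moves with the drawer. Inside the drawer is 192 mm (x) by 268 mm (y); side and back walls rise 34 mm above the liner, the front 40 mm; all is below the beech top, whose underside is 52 mm above the table. With the drawer open the front part of the liner lies uncovered in front of the beech edge.
- drawer_lip (a point): Middle of the outer top edge of the folded lip on the drawer's front, 50 mm above the table. The lip runs the whole width (276 mm) of the front, 4 mm thick, and stands 10 mm out from the flat steel front below it, which reaches down to 4 mm above the table. Axes parallel to those of edge; pushing along +x shuts the drawer; shut, the lip's outer face is 10 mm outside the beech edge.
- stone_a: Worn dark grey ceramic stone stub, a flat block 34 x 24 x 14 mm (its own x, y, z), about 27 g, lying flat on the beech top of the stand at the start. Origin at its centre, 7 mm above the beech top. It slides easily when pushed near its middle, but may turn and slip off a narrow fingertip, and then needs another stroke.
- stone_b: Worn dark grey ceramic stone stub, a flat block 30 x 24 x 14 mm (its own x, y, z), about 24 g, lying flat on the beech top of the stand at the start. Origin at its centre, 7 mm above the beech top. It slides easily when pushed near its middle, but may turn and slip off a narrow fingertip, and then needs another stroke.
- stone_c: Worn dark grey ceramic stone stub, a flat block 26 x 24 x 14 mm (its own x, y, z), about 21 g, lying flat on the beech top of the stand at the start. Origin at its centre, 7 mm above the beech top. It slides easily when pushed near its middle, but may turn and slip off a narrow fingertip, and then needs another stroke.
- valve_plate: Matte steel plate 60 x 90 x 10 mm with four holes, lying near the rear of the beech top, behind the stones. Stands on the beech top of the stand; to be left alone. Origin at the centre of its underside.
- gauge_block: Bright steel gauge block 35 x 9 mm, 30 mm high, standing on edge among the stones. Stands on the beech top of the stand; to be left alone. Origin at the centre of its underside.
- jar: Jar 60 mm across, 75 mm high. Bystander on the table, to be left alone. Origin at the centre of its underside.
- spacer: Steel ring 56 mm across, 14 mm high, on a green rubber mat square on the table, to be left alone. Origin at the centre of its underside.
- wrench: Wrench lying flat on the table, to be left alone.
- brush: Brush lying flat on the table, to be left alone.
- bin: Small open grey bin 100 x 140 x 50 mm. Bystander on the table, to be left alone. Origin at the centre of its underside.

How it is judged:
On the way, in this order (a step that is already met when the one before it is completed fails the run):
1. all three stone stubs lie in the open drawer (z of stone_a in the frame of drawer_floor between 0 and 0.03 m and x of stone_a in the frame of drawer_floor between -0.096 and 0.096 m and y of stone_a in the frame of drawer_floor between -0.134 and 0.134 m and z of stone_b in the frame of drawer_floor between 0 and 0.03 m and x of stone_b in the frame of drawer_floor between -0.096 and 0.096 m and y of stone_b in the frame of drawer_floor between -0.134 and 0.134 m and z of stone_c in the frame of drawer_floor between 0 and 0.03 m and x of stone_c in the frame of drawer_floor between -0.096 and 0.096 m and y of stone_c in the frame of drawer_floor between -0.134 and 0.134 m and value of joint drawer above 0.03 m), for 0.2 s.
2. the drawer is pushed shut (value of joint drawer below 0.006 m), for 0.2 s.
At the end, for the whole second after the job is handed in: All three stone stubs lie at rest inside the drawer (centres within its walls and less than 30 mm above its liner), and the drawer is shut to within 6 mm (z of stone_a in the frame of drawer_floor between 0 and 0.03 m and x of stone_a in the frame of drawer_floor between -0.096 and 0.096 m and y of stone_a in the frame of drawer_floor between -0.134 and 0.134 m and z of stone_b in the frame of drawer_floor between 0 and 0.03 m and x of stone_b in the frame of drawer_floor between -0.096 and 0.096 m and y of stone_b in the frame of drawer_floor between -0.134 and 0.134 m and z of stone_c in the frame of drawer_floor between 0 and 0.03 m and x of stone_c in the frame of drawer_floor between -0.096 and 0.096 m and y of stone_c in the frame of drawer_floor between -0.134 and 0.134 m and value of joint drawer below 0.006 m and linear speed of each of stone_a, stone_b, stone_c below 0.02 m/s); the robot touches nothing.
It fails at once if a stone stub was lifted (its centre rose more than 16 mm above where it lay on the beech top) (height (world z) of any of stone_a, stone_b, stone_c above 0.093 m).
It fails at once if a stone stub was carried level out over the drawer, its centre more than 40 mm beyond the beech edge, instead of dropping from the edge ((x of stone_a in the frame of edge below -0.04 m and height (world z) of stone_a above 0.067 m) or (x of stone_b in the frame of edge below -0.04 m and height (world z) of stone_b above 0.067 m) or (x of stone_c in the frame of edge below -0.04 m and height (world z) of stone_c above 0.067 m)).
It fails at once if a bystander was shifted by more than 15 mm (distance of any of valve_plate, gauge_block, jar, spacer, wrench, brush, bin from where it was at the start of the episode above 0.015 m).
It fails at once if the gauge block or the jar was tipped (angle between any of gauge_block, jar's own z axis and vertical above 0.4 rad).
It also fails if it takes over 72 s, if anything falls off the work surface, if the arm or the gripper's body presses on something with over 40 N, if the wrist force passes 120 N, or if a joint passes its speed limit or range.

ROBOT

A 7-joint arm with a two-finger parallel gripper is mounted at the origin on the work surface. World frame = base frame: x ahead of the robot, y to its left, z up, the work surface at z = 0. Lengths are in m, angles in rad, forces in N, time in s.
With the tool pointing down it reaches from about 0.4 to 0.925 m from the base axis. Payload 4.1 kg.
Tool frame: the origin (TCP) lies at the very end of the fingers, on their centre line; the grasp point (between the pads) lies 19 mm behind it (grip_depth is the distance from the TCP to the grasp point, in m); z points along the fingers, y is the direction in which the jaws open and shut (so a half turn about z gives the same grasp; the last joint's range is limited). The gripper opens to 85 mm and grips with 20 to 120 N. Pads are 22 mm wide; open, the fingers measure 114 mm over their backs; the gripper's body (76 mm by 85 mm) begins 54 mm behind the grasp point. The pads swing forward as they close: fully open they stand 13 mm farther back than shut.
Start: joints at [-1.246, 0.398, 0.045, 1.537, -0.019, 1.207, -0.051], TCP at [0.267, 0.593, 0.231] pointing down, gripper open.
Joint ranges: [-2.82, 2.82], [-0.49, 2.23], [-1.37, 1.46], [0, 2.46], [-1.36, 4.5], [0.23, 2], [-2.94, 2.94]. Speed limits (rad/s): [2.57, 2.57, 3.14, 3.14, 3.14, 3.14, 3.14].

INTERFACE

Orientations are given as a unit quaternion [w, x, y, z].
In Python, from bench import sense, get_image, get_calibration, hand_in, grip_depth gives the robot as it stands. The module is installed in compiled form; this text tells all that it offers.
- The arm moves only by the tool step_arm, never from a script. Its argument "motion" is one flat list of numbers, 5 for each row, row after row: the closure, from 0 (fully open) to 1 (shut), then the shift along the world's x, y, z in m, then the turn about the world's z in rad. In form: [hand, dx, dy, dz, roll, hand, dx, dy, dz, roll, ...]. A call has 1 to 20 rows; each row is the pose to reach, as a shift and turn from the pose measured when the call began; what a row does not reach only later rows make up. A row lasts 1/8 s, in which the tool goes at most 62.5 mm and 10.7 degrees, less where a joint would pass 70% of its speed; a pose out of reach is approached as far as the arm can. A call with a gripper value outside its range is refused whole. The fingers move at their own pace and stop on an object; "grip_force" is the grip in N (left out, the last holds). Time passes only in rows, so rows that repeat a pose let the fingers close. It gives the time, the measured TCP pose, the force and the opening at its end, in the units of the state.
- sense(): the state, without advancing time (a new reading comes with each control period).
- get_image(name): name is "side" or "top" or "wrist"; returns (picture, depth): 480x640x3 uint8, red, green, blue; 480x640 float32, m along the optical axis (not along the pixel's ray), 0 where there is no reading.
- get_calibration(name): a dict with "fovy" (degrees; the focal length in pixels is half the picture's height over the tangent of half this angle, whatever the lens; pixels are square), "cx", "cy" (the principal point, pixels), "xyz" and "rotation" of the camera in the world. Camera axes: x right, y down, z forward; pixel columns grow to the right and rows downward; lengths in m; the calibration is good to about 2 mm. A picture is of the moment at which its call begins: read the wrist's pose just before it. get_calibration takes no time and is no camera call; for the wrist camera it gives the pose at the moment of the call.
- hand_in(): hands the job in, once; it reports no verdict.
The state is a dict: "time": time; "joints": joint angles; "qd": joint speeds; "joint_torque": joint torques, N m; "tcp_pos": TCP position; "orientation": TCP orientation; "wrist_force": force on the tool from outside, world axes, zero at the start; "torque": the same for the moment, N m; "opening": finger opening in m.
Only numpy, scipy, OpenCV 4.12 (cv2) and the standard library are available. Lean on these libraries where they do the work, as an engineer would, in place of code of your own. Each camera call takes 0.05 s, during which the arm holds its last target.

## Working session

There is one attempt and no reset: what is moved stays moved. The work goes in short steps, Python scripts to look and compute and a tool call to move; the robot and the scene stay as the last step left them, time stands still between calls to the robot, and variables do not carry over. Pictures are saved under pics/ and viewed, and the job is handed in when it is done.

Besides the shell and the picture viewer there is one more tool, called after ">>>" as name(argument=value, ...) on one line, values as JSON. step_arm: Moves the arm, as the interface text tells. Its arguments: {"type":"object","properties":{"motion":{"type":"array"},"grip_force":{"type":"number"}},"required":["motion"]}

```bash
mkdir -p pics
cat > h.py <<'E'
import numpy as np,cv2
from bench import *
def grab(n,fn):
    c=get_calibration(n); p,d=get_image(n)
    cv2.imwrite('pics/'+fn+'.png',p[:,:,::-1]); np.savez('/tmp/'+fn+'.npz',p=p,d=d,**{k:np.array(v) for k,v in c.items()})
    return p,d,c
def ray(c,u,v):
    f=240/np.tan(np.radians(float(c['fovy']))/2)
    R=np.array(c['rotation']).reshape(3,3) if np.size(c['rotation'])==9 else None
    return np.array(c['xyz']),R@np.array([(u-float(c['cx']))/f,(v-float(c['cy']))/f,1.])
def onplane(c,u,v,z):
    o,r=ray(c,u,v); return o+r*(z-o[2])/r[2]
def atdepth(c,u,v,d):
    o,r=ray(c,u,v); return o+r*d
E
python3 - <<'E'
from h import *
print(sense())
for n in ('top','side','wrist'):
    p,d,c=grab(n,n+'0'); print(n,c)
print(sense()['time'])
E
```

```text
{'time': 0.0, 'joints': array([-1.24598626,  0.3991955 ,  0.04505884,  1.53789226, -0.01869988,
        1.20688968, -0.05065896]), 'qd': array([-0.00181361,  0.0002917 ,  0.00039708,  0.00106466,  0.00168503,
        0.00047082, -0.00217421]), 'joint_torque': array([-4.79168248e-04, -4.75129402e+01,  1.36436731e+00, -2.54227996e+01,
        1.16138472e-02,  9.65238753e-03, -1.44314453e-05]), 'tcp_pos': array([0.26703597, 0.59191488, 0.23025625]), 'orientation': array([-1.34653203e-04,  2.10259082e-01,  9.77645209e-01, -9.72256079e-04]), 'wrist_force': array([0.3276821 , 0.07976654, 0.72244087]), 'torque': array([0.0125913 , 0.01956395, 0.03732251]), 'opening': 0.08542941097817253}
top {'fovy': 45.35247729054937, 'cx': 312.4201586152204, 'cy': 233.41915660496056, 'xyz': array([0.31856389, 0.00620595, 1.49781886]), 'rotation': array([-0.04246058,  0.71097274, -0.70016406,  0.04985124])}
side {'fovy': 49.82515462132369, 'cx': 332.158197198059, 'cy': 242.51548345647387, 'xyz': array([ 0.28050931, -0.85098021,  0.89858011]), 'rotation': array([-0.39640111,  0.9092787 , -0.11210001,  0.05926207])}
wrist {'fovy': 60.609967090701474, 'cx': 325.1164895816216, 'cy': 240.1218699960408, 'xyz': array([0.19678755, 0.62256796, 0.3724617 ]), 'rotation': array([0.12688717, 0.8305689 , 0.53626193, 0.08048656])}
0.15
```

Run:
```python
s=open('h.py').read()
s=s.replace("    R=np.array(c['rotation']).reshape(3,3) if np.size(c['rotation'])==9 else None\n","    q=np.array(c['rotation']); R=Rot.from_quat(q[[1,2,3,0]]).as_matrix()\n").replace("from bench","from scipy.spatial.transform import Rotation as Rot\nfrom bench")
open('h.py','w').write(s)
```

```text
(no output)
```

View pics/top0.png

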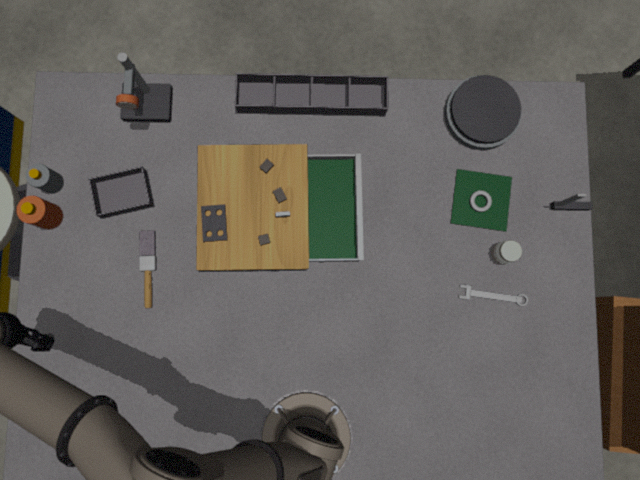

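View pics/side0.png

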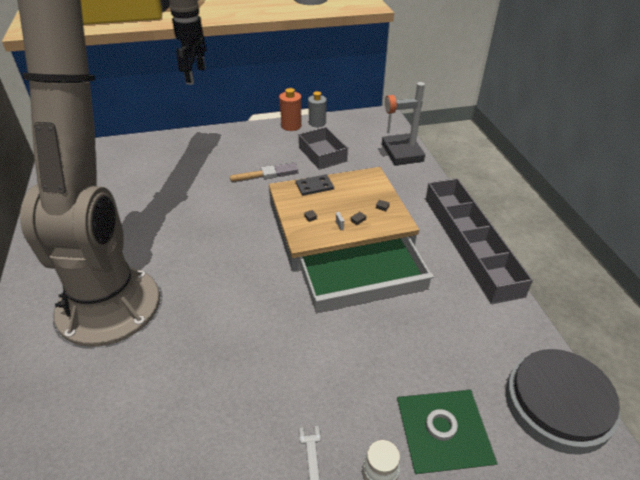

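The top view shows the beech top spanning (197,144)-(308,270) and the open drawer to its right, front at u≈360. The stones are at (267,166), (280,195) and (264,240), the gauge block at (282,214), and the plate at (214,223).

```bash
cat > m.py <<'E'
from h import *
import sys
def measure(n,fn,verbose=True):
    z=np.load('/tmp/'+fn+'.npz'); p=z['p']; d=z['d']
    hsv=cv2.cvtColor(p,cv2.COLOR_RGB2HSV)
    b=((hsv[:,:,0]>8)&(hsv[:,:,0]<28)&(hsv[:,:,1]>70)&(hsv[:,:,2]>90)).astype(np.uint8)
    if n=='side': b[:160]=0; b[:,:262]=0
    b[:,:190]=0
    cs,_=cv2.findContours(b,cv2.RETR_EXTERNAL,cv2.CHAIN_APPROX_NONE)
    c=max(cs,key=cv2.contourArea); h=cv2.convexHull(c)
    m=np.zeros(b.shape,np.uint8); cv2.drawContours(m,[h],-1,1,-1); 
    quad=cv2.approxPolyDP(h,8,True)[:,0]
    print(n,'quad',quad.tolist())
    print([np.round(onplane(z,u,v,.07),4).tolist() for u,v in quad], [round(float(d[int(v*.9+np.mean(quad[:,1])*.1),int(u*.9+np.mean(quad[:,0])*.1)]),3) for u,v in quad])
    inn=cv2.erode(m,np.ones((5,5)))
    o=((b==0)&(inn>0)).astype(np.uint8)
    k,lab,st,ce=cv2.connectedComponentsWithStats(o,connectivity=4)
    for i in range(1,k):
        if st[i,4]<25: continue
        ys,xs=np.nonzero(lab==i); u,v=ce[i]
        r=cv2.minAreaRect(np.stack([xs,ys],1).astype(np.float32))
        dd=np.median(d[ys,xs]); P=atdepth(z,u,v,dd)
        cor=[np.round(onplane(z,a,bb,.084)[:2],3).tolist() for a,bb in cv2.boxPoints(r)]
        print('comp',np.round(ce[i],1),st[i,4],p[ys,xs].mean(0).astype(int),'on.084',np.round(onplane(z,u,v,.084),4),'depthpt',np.round(P,4),cor)
    return z
if __name__=='__main__':
    for n in ('top','side'): measure(n,n+'0')
    z=np.load('/tmp/top0.npz')
    for u,v in [(357,156),(363,260),(360,208),(330,208),(330,154),(330,262)]:
        print((u,v),np.round(onplane(z,u,v,.05),4), np.round(atdepth(z,u,v,z['d'][v,u]),4))
E
python3 m.py
```

```text
top quad [[306, 144], [308, 267], [198, 270], [198, 145]]
[[0.7368, 0.0124, 0.07], [0.4219, 0.0024, 0.07], [0.4102, 0.2751, 0.07], [0.7292, 0.288, 0.07]] [1.464, 1.43, 1.423, 1.47]
comp [266.2 165.7] 109 [78 72 67] on.084 [0.6746 0.1118 0.084 ] depthpt [0.6744 0.1118 0.0847] [[0.671, 0.13], [0.693, 0.112], [0.678, 0.094], [0.655, 0.112]]
comp [279.2 195. ] 121 [82 76 70] on.084 [0.6002 0.0772 0.084 ] depthpt [0.6002 0.0772 0.0841] [[0.611, 0.095], [0.621, 0.074], [0.59, 0.06], [0.58, 0.081]]
comp [213.5 222.7] 734 [70 68 69] on.084 [0.5273 0.2387 0.084 ] depthpt [0.5278 0.2393 0.0807] [[0.568, 0.274], [0.575, 0.214], [0.486, 0.204], [0.48, 0.263]]
comp [282.4 213.7] 82 [127 125 123] on.084 [0.5528 0.0682 0.084 ] depthpt [0.5505 0.0676 0.098 ] [[0.559, 0.087], [0.56, 0.052], [0.545, 0.052], [0.544, 0.087]]
comp [263.6 239.1] 87 [85 79 74] on.084 [0.4884 0.1134 0.084 ] depthpt [0.4884 0.1134 0.0834] [[0.496, 0.128], [0.503, 0.106], [0.482, 0.098], [0.474, 0.121]]
side quad [[418, 228], [292, 257], [269, 184], [380, 167]]
[[0.7383, 0.015, 0.07], [0.4189, -0.0132, 0.07], [0.4137, 0.2758,
[... 533 characters left out ...]
mp [339.5 220.4] 105 [132 127 120] on.084 [0.5539 0.0711 0.084 ] depthpt [0.5516 0.0631 0.091 ] [[0.554, 0.104], [0.571, 0.1], [0.554, 0.038], [0.537, 0.042]]
comp [357.9 218.1] 115 [77 70 62] on.084 [0.6   0.069 0.084] depthpt [0.6007 0.071  0.0822] [[0.58, 0.07], [0.612, 0.099], [0.621, 0.068], [0.589, 0.041]]
(357, 156) [ 0.713  -0.1201  0.05  ] [ 0.7118 -0.1197  0.0544]
(363, 260) [ 0.4432 -0.1365  0.05  ] [ 0.4472 -0.1411  0.0034]
(360, 208) [ 0.5765 -0.1284  0.05  ] [ 0.5768 -0.1286  0.0482]
(330, 208) [ 0.5752 -0.0516  0.05  ] [ 0.5837 -0.0535  0.0022]
(330, 154) [ 0.7171 -0.0501  0.05  ] [ 0.7296 -0.0518  0.0047]
(330, 262) [ 0.4368 -0.053   0.05  ] [ 4.409e-01 -5.510e-02  1.000e-04]
```

Run:
```python
import cv2
a=cv2.imread('pics/top0.png')[130:285,180:380]; cv2.imwrite('pics/t0z.png',cv2.resize(a,None,fx=3.8,fy=3.8,interpolation=2))
```

```text
(no output)
```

View pics/t0z.png

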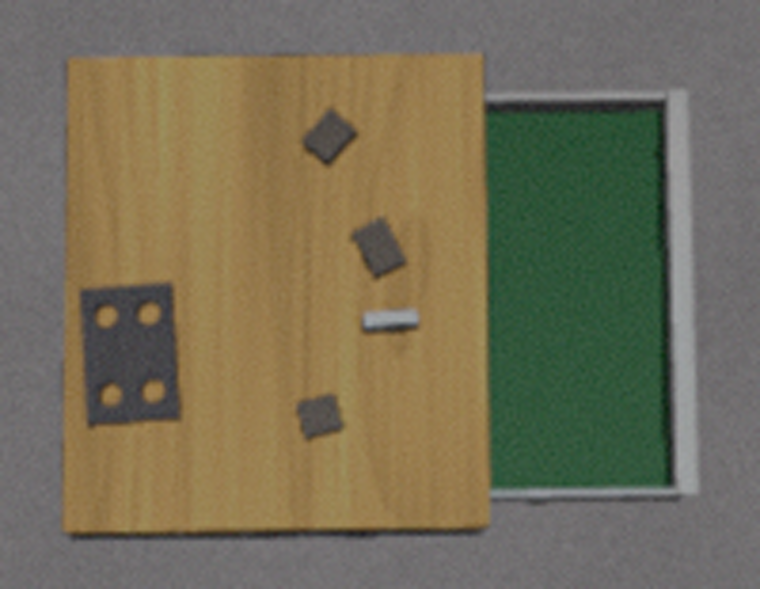

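>>> step_arm(motion=[0.9,0.034,-0.036,0,-0.093,0.9,0.068,-0.071,0,-0.186,0.9,0.102,-0.107,0,-0.279,0.9,0.136,-0.142,0,-0.371,0.9,0.17,-0.178,0,-0.464,0.9,0.204,-0.214,0,-0.557,0.9,0.238,-0.249,0,-0.65,0.9,0.272,-0.285,0,-0.742,0.9,0.306,-0.32,0,-0.835,0.9,0.34,-0.356,0,-0.928,0.9,0.374,-0.392,-0.02,-1.02,0.9,0.406,-0.427,-0.05,-1.113,0.9,0.406,-0.427,-0.08,-1.113,0.9,0.406,-0.427,-0.08,-1.113,0.9,0.406,-0.427,-0.08,-1.113])

```text
time: 2.02
tcp_pos: [0.6733, 0.1663, 0.1515]
orientation: [-0.0, 0.694, 0.72, 0.0]
wrist_force: [-0.4, -0.1, -0.2]
opening: 0.0086
```

Run:
```python
from h import *
for n in ('side','wrist'): p,d,c=grab(n,n+'1')
s=sense(); print(s['time'],s['tcp_pos'],s['orientation'],s['opening'],s['wrist_force'])
q=s['orientation'];R=Rot.from_quat(q[[1,2,3,0]]).as_matrix();print(R[:,1],np.degrees(np.arctan2(R[1,1],R[0,1])))
```

```text
2.125 [0.67377016 0.16635808 0.15239613] [3.47236668e-05 6.94360067e-01 7.19627250e-01 8.46763537e-04] 0.00845424235728482 [0.17441212 0.20627543 0.17979839]
[0.99936079 0.03572676 0.00126693] 2.0474299852979634
```

View pics/wrist1.png

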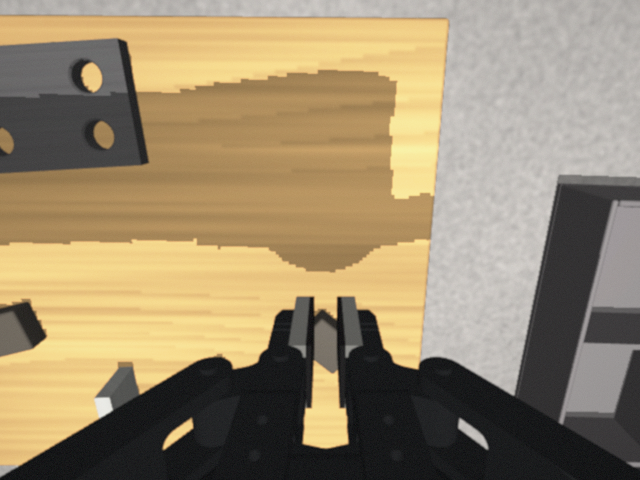

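View pics/side1.png

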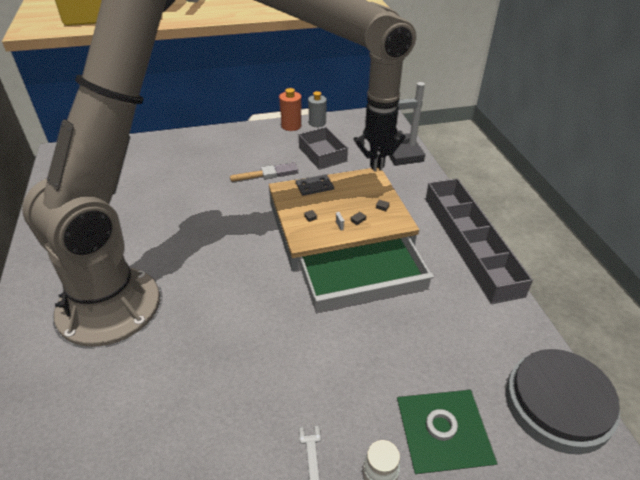

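The wrist view shows the stone's corner at (325,340), centred in the gap between the two fingertips. I'll descend next.

>>> step_arm(motion=[0.9,0,0,-0.04,0,0.9,0,0,-0.06,0,0.9,0,0,-0.077,0,0.9,0,0,-0.077,0,0.9,0,0,-0.077,0])

```text
time: 2.75
tcp_pos: [0.6746, 0.1664, 0.0764]
orientation: [0.001, 0.694, 0.72, 0.002]
wrist_force: [0.4, 0.4, 0.4]
opening: 0.0085
```

>>> step_arm(motion=[0.9,-0.001,-0.012,-0.001,0,0.9,-0.001,-0.024,-0.001,0,0.9,-0.001,-0.036,-0.001,0,0.9,0,-0.046,-0.001,0,0.9,0,-0.056,-0.001,0,0.9,0,-0.066,-0.001,0,0.9,0,-0.076,-0.001,0,0.9,0,-0.086,-0.001,0,0.9,0,-0.096,-0.001,0,0.9,0,-0.106,-0.001,0,0.9,0.001,-0.116,-0.001,0,0.9,0.001,-0.124,-0.001,0,0.9,0.001,-0.13,-0.001,0,0.9,0.001,-0.13,-0.001,0])

```text
time: 4.5
tcp_pos: [0.6756, 0.0356, 0.0754]
orientation: [0.001, 0.695, 0.719, 0.001]
wrist_force: [0.3, 0.6, 0.2]
opening: 0.0086
```

Run:
```python
from h import *
for n in ('side','top'): p,d,c=grab(n,n+'2')
a=cv2.imread('pics/side2.png')[150:310,250:450]; b=cv2.imread('pics/top2.png')[130:285,180:380]
cv2.imwrite('pics/c2.png',np.hstack([cv2.resize(x,(400,310),interpolation=2) for x in(a,b)]))
```

```text
(no output)
```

View pics/c2.png

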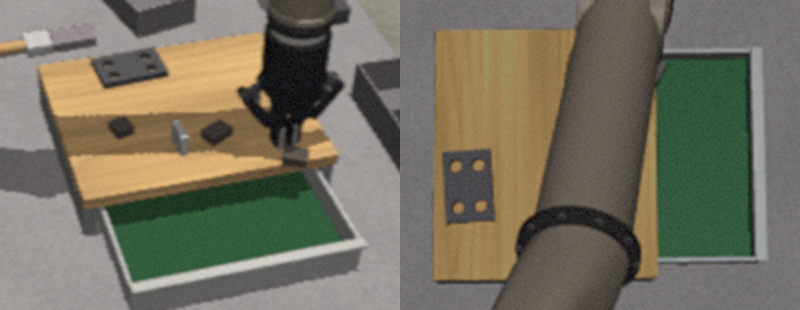

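The stone sits squarely ahead of the fingertips, near the edge. I'll push it over.

>>> step_arm(motion=[0.9,0,-0.008,0,0,0.9,0,-0.016,0,0,0.9,0,-0.024,0,0,0.9,0.001,-0.03,0,0,0.9,0.001,-0.032,0,0,0.9,0.001,-0.032,0,0])

```text
time: 5.35
tcp_pos: [0.6766, 0.0046, 0.0753]
orientation: [0.0, 0.694, 0.72, 0.002]
wrist_force: [-0.0, -0.4, 0.1]
opening: 0.0089
```

```bash
cat > v.py <<'E'
from h import *
import sys
k=sys.argv[1]
grab('side','s'+k)
a=cv2.imread('pics/s%s.png'%k)[150:310,250:450]
cv2.imwrite('pics/sz%s.png'%k,cv2.resize(a,(700,560),interpolation=2))
E
python3 v.py 3
```

```text
(no output)
```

View pics/sz3.png

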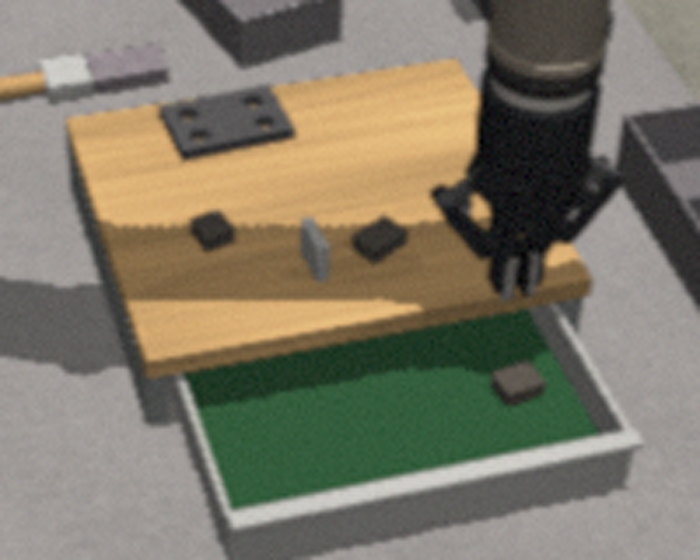

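Stone one lies in the drawer at (518,383) in the crop. The next target is the middle stone.

>>> step_arm(motion=[0.9,0,0.005,0.03,0,0.9,0,0.015,0.055,0,0.9,-0.02,0.06,0.055,0,0.9,-0.045,0.1,0.055,0,0.9,-0.077,0.125,0.055,0,0.9,-0.077,0.127,0.055,0,0.9,-0.077,0.127,0.03,0,0.9,-0.077,0.127,0.01,0,0.9,-0.077,0.127,0,0,0.9,-0.077,0.127,0,0])

```text
time: 6.65
tcp_pos: [0.5993, 0.1314, 0.0744]
orientation: [0.0, 0.694, 0.72, 0.001]
wrist_force: [0.3, 0.1, 0.2]
opening: 0.0084
```

```bash
python3 v.py 4; python3 -c "
from h import *
grab('wrist','w4')"
```

```text
(no output)
```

View pics/sz4.png

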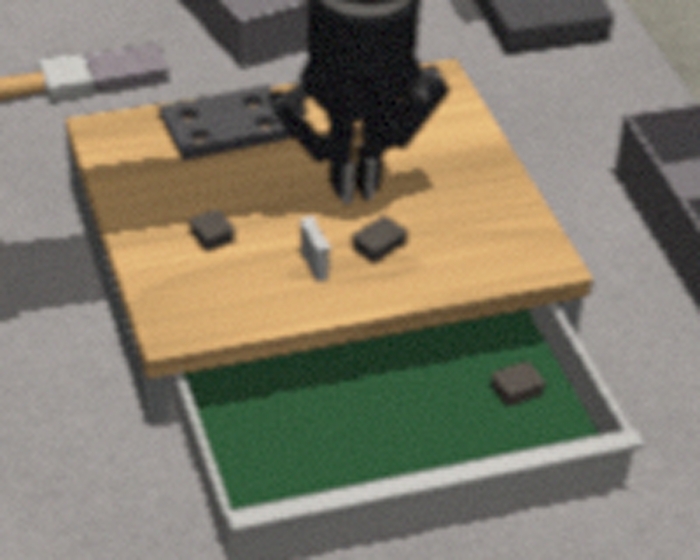

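View pics/w4.png

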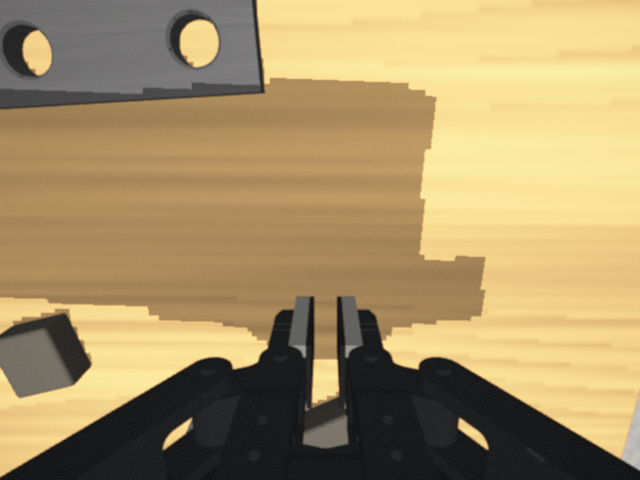

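The middle stone is visible in the gap at (325,430), and the gauge block is clear to the left.

>>> step_arm(motion=[0.9,0.001,-0.012,0,0,0.9,0.001,-0.024,0,0,0.9,0.001,-0.034,0,0,0.9,0.002,-0.044,0,0,0.9,0.002,-0.054,0,0,0.9,0.002,-0.064,0,0,0.9,0.002,-0.074,0,0,0.9,0.003,-0.084,0,0,0.9,0.003,-0.09,0,0,0.9,0.003,-0.09,0,0])

```text
time: 8.0
tcp_pos: [0.6032, 0.0409, 0.0757]
orientation: [0.001, 0.695, 0.719, 0.002]
wrist_force: [-0.1, 0.2, 0.4]
opening: 0.0085
```

```bash
python3 v.py 5
```

```text
(no output)
```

View pics/sz5.png

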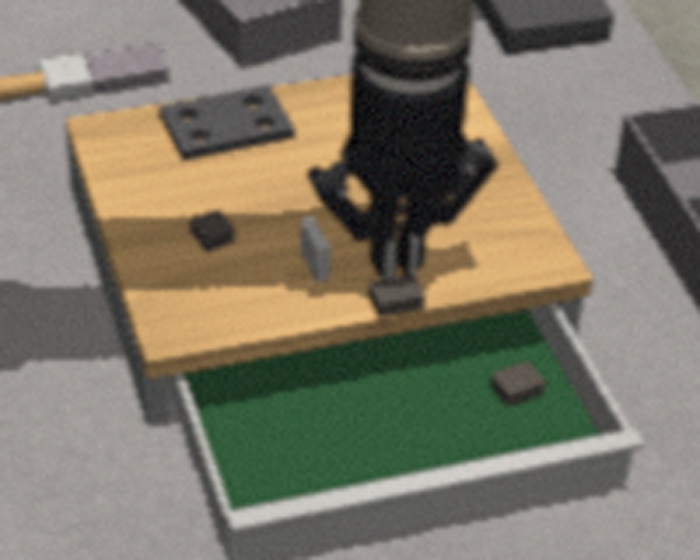

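>>> step_arm(motion=[0.9,0,-0.008,0,0,0.9,0,-0.016,0,0,0.9,0,-0.024,0,0,0.9,0.001,-0.03,0,0,0.9,0.001,-0.036,0,0,0.9,0.001,-0.04,0,0,0.9,0.001,-0.04,0,0])

```text
time: 8.93
tcp_pos: [0.6043, 0.0012, 0.0757]
orientation: [0.001, 0.695, 0.719, 0.002]
wrist_force: [0.7, -0.8, -0.4]
opening: 0.0087
```

```bash
python3 v.py 6
```

```text
(no output)
```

View pics/sz6.png

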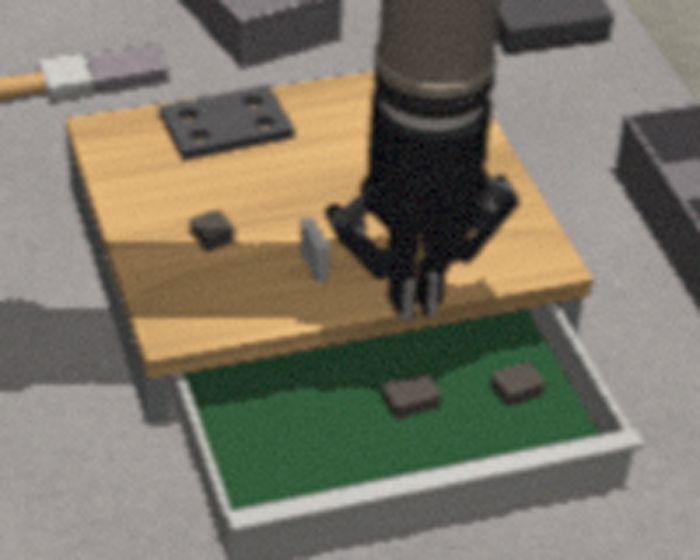

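Both stones are in the drawer, at (410,393) and (518,383). The third stone is next.

>>> step_arm(motion=[0.9,0,0.005,0.04,0,0.9,0,0.015,0.08,0,0.9,-0.02,0.06,0.08,0,0.9,-0.05,0.1,0.08,0,0.9,-0.09,0.14,0.08,0,0.9,-0.117,0.16,0.08,0,0.9,-0.117,0.16,0.05,0,0.9,-0.117,0.16,0.02,0,0.9,-0.117,0.16,-0.001,0,0.9,-0.117,0.16,-0.001,0])

```text
time: 10.22
tcp_pos: [0.4858, 0.1614, 0.0733]
orientation: [-0.0, 0.694, 0.72, 0.0]
wrist_force: [0.5, -0.2, 0.3]
opening: 0.0088
```

```bash
python3 v.py 7; python3 -c "
from h import *
grab('wrist','w7')"
```

```text
(no output)
```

View pics/sz7.png

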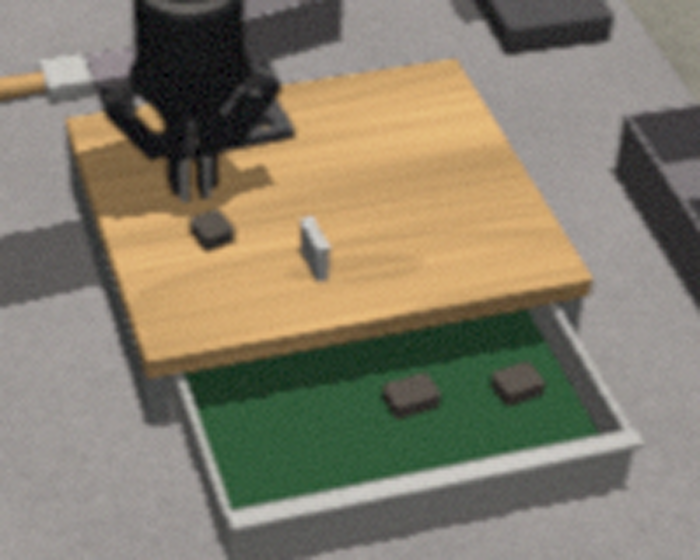

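View pics/w7.png

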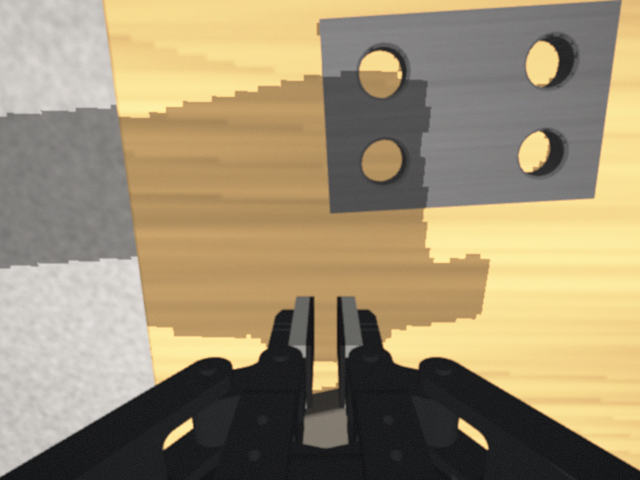

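>>> step_arm(motion=[0.9,0.001,-0.012,0.001,0,0.9,0.001,-0.024,0.001,0,0.9,0.002,-0.036,0.001,0,0.9,0.002,-0.046,0.001,0,0.9,0.002,-0.056,0.001,0,0.9,0.002,-0.066,0.001,0,0.9,0.003,-0.076,0.001,0,0.9,0.003,-0.086,0.001,0,0.9,0.003,-0.096,0.001,0,0.9,0.004,-0.106,0.001,0,0.9,0.004,-0.116,0.001,0,0.9,0.004,-0.122,0.001,0,0.9,0.004,-0.122,0.001,0])

```text
time: 11.95
tcp_pos: [0.4917, 0.0394, 0.0763]
orientation: [0.001, 0.695, 0.719, 0.002]
wrist_force: [-0.0, 0.6, 0.2]
opening: 0.0087
```

```bash
python3 v.py 8
```

```text
(no output)
```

View pics/sz8.png

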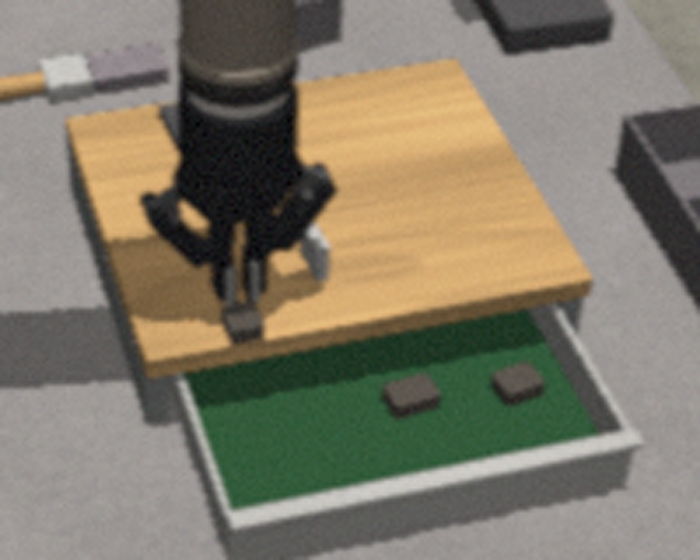

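>>> step_arm(motion=[0.9,0,-0.008,-0.001,0,0.9,0,-0.016,-0.001,0,0.9,0,-0.024,-0.001,0,0.9,0.001,-0.03,-0.001,0,0.9,0.001,-0.036,-0.001,0,0.9,0.001,-0.042,-0.001,0,0.9,0.001,-0.042,-0.001,0])

```text
time: 12.88
tcp_pos: [0.4926, -0.0027, 0.0752]
orientation: [0.001, 0.695, 0.719, 0.002]
wrist_force: [-0.2, -0.2, -0.1]
opening: 0.0085
```

```bash
python3 v.py 9
```

```text
(no output)
```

View pics/sz9.png

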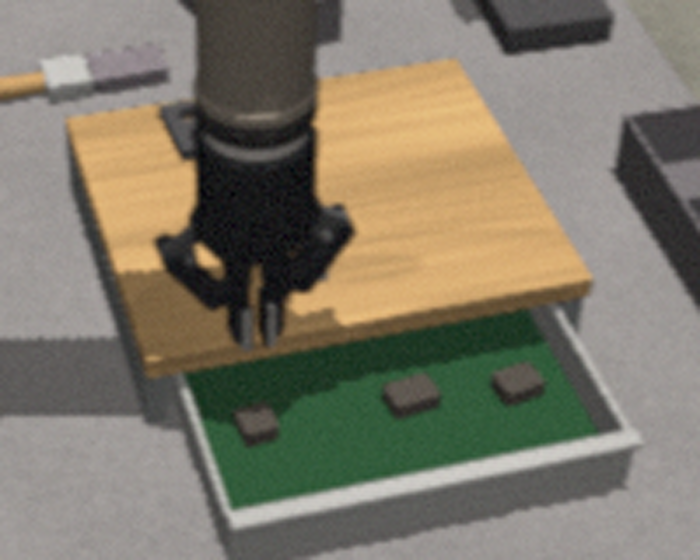

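All three stones are in the drawer, at (255,424), (410,393) and (518,383). I'll now go around to the front of the drawer.

>>> step_arm(motion=[0.9,0,0,0.03,0,0.9,0.02,-0.02,0.05,0,0.9,0.04,-0.065,0.05,0,0.9,0.06,-0.11,0.05,0,0.9,0.08,-0.15,0.05,0,0.9,0.088,-0.187,0.05,0,0.9,0.088,-0.19,0.05,0,0.9,0.088,-0.19,0.02,0,0.9,0.088,-0.19,-0.02,0,0.9,0.088,-0.19,-0.043,0,0.9,0.088,-0.19,-0.043,0,0.9,0.088,-0.19,-0.043,0])

```text
time: 14.42
tcp_pos: [0.5815, -0.1917, 0.0332]
orientation: [0.001, 0.694, 0.72, 0.003]
wrist_force: [0.5, -0.4, 0.3]
opening: 0.0087
```

```bash
python3 v.py 10; python3 -c "
from h import *
grab('wrist','w10')"
```

```text
(no output)
```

View pics/sz10.png

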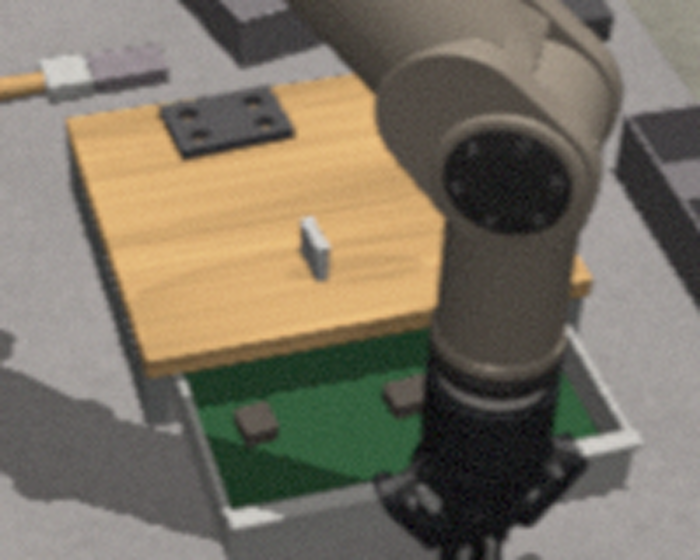

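View pics/w10.png

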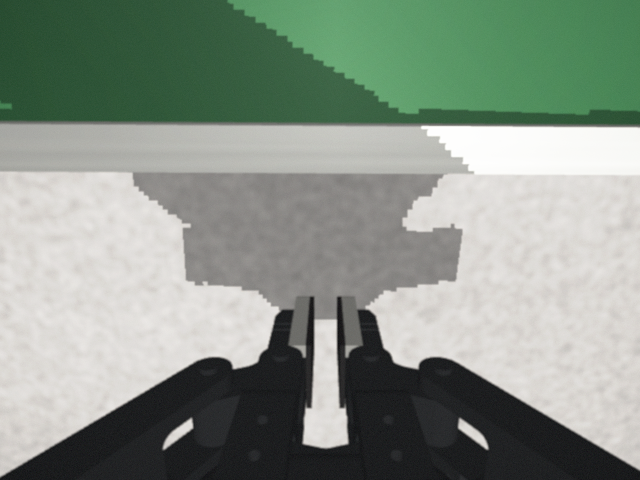

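The fingers stand outside the lip, with the lip face at row ≈173 of the wrist view. I'll push it shut gently.

>>> step_arm(motion=[0.9,0,0.009,0,0,0.9,0,0.018,0,0,0.9,-0.001,0.027,0,0,0.9,-0.001,0.036,0,0,0.9,-0.001,0.044,0,0,0.9,-0.002,0.052,0,0,0.9,-0.002,0.06,0,0,0.9,-0.002,0.068,0,0,0.9,-0.002,0.076,0,0,0.9,-0.003,0.084,0,0,0.9,-0.003,0.092,0,0,0.9,-0.003,0.1,0,0,0.9,-0.003,0.108,0,0,0.9,-0.004,0.116,0,0,0.9,-0.004,0.124,0,0,0.9,-0.004,0.132,0,0,0.9,-0.004,0.14,0,0,0.9,-0.005,0.146,0,0,0.9,-0.005,0.15,0,0,0.9,-0.005,0.15,0,0])

```text
time: 17.02
tcp_pos: [0.5763, -0.0412, 0.0334]
orientation: [0.001, 0.694, 0.72, 0.003]
wrist_force: [0.6, -0.6, 0.2]
opening: 0.0088
```

```bash
python3 v.py 11; python3 -c "
from h import *
grab('wrist','w11')"
```

```text
(no output)
```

View pics/sz11.png

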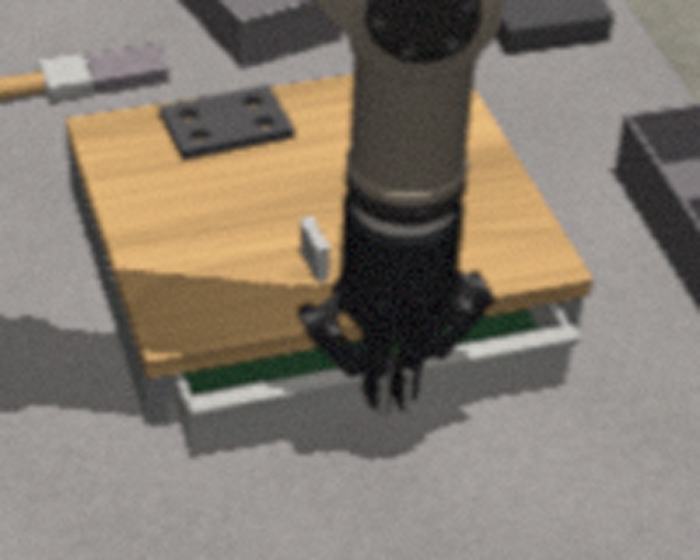

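View pics/w11.png

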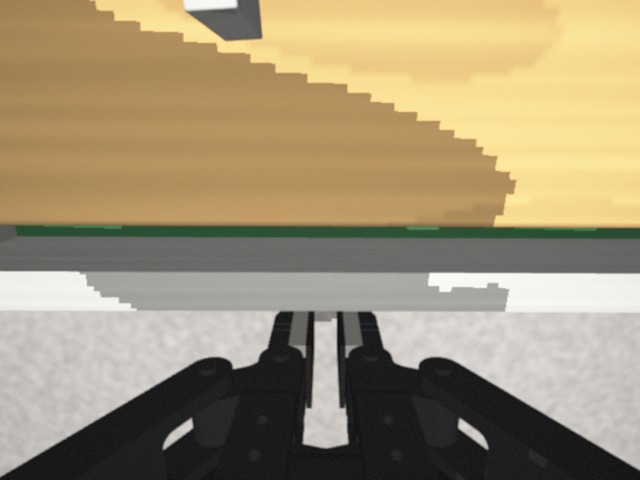

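>>> step_arm(motion=[0.9,0,0.006,0,0,0.9,0,0.012,0,0,0.9,-0.001,0.017,0,0,0.9,-0.001,0.021,0,0,0.9,-0.001,0.023,0,0,0.9,-0.001,0.023,0,0])

```text
time: 17.88
tcp_pos: [0.575, -0.018, 0.0333]
orientation: [0.0, 0.694, 0.72, 0.003]
wrist_force: [-1.0, 0.5, -0.4]
opening: 0.0084
```

```bash
python3 v.py 12; python3 -c "
from h import *
grab('wrist','w12');print(sense()['wrist_force'])"
```

```text
[0.53817479 0.11047126 0.22176104]
```

View pics/w12.png

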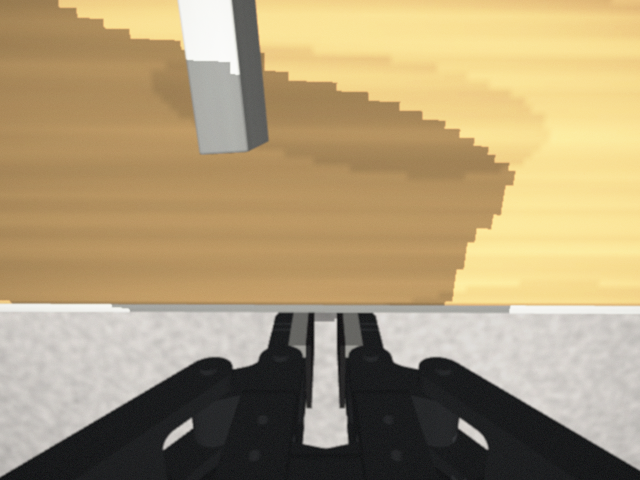

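>>> step_arm(motion=[0.9,0,0.002,0,0,0.9,0,0.004,0,0,0.9,0,0.004,0,0])

```text
time: 18.35
tcp_pos: [0.5747, -0.0163, 0.0332]
orientation: [0.001, 0.695, 0.719, 0.002]
wrist_force: [-0.3, -5.7, -0.4]
opening: 0.0088
```

```bash
python3 -c "
from h import *
p,d,c=grab('wrist','w13');print(sense()['wrist_force'],sense()['tcp_pos'])
for u in (80,200,450,560):
    col=d[295:325,u]; print(u,np.round(col[::2],3)); 
    for v in (302,304,306,308,310,312): print(v,p[v,u],np.round(atdepth(c,u,v,d[v,u]),4))
"
```

```text
[-0.34194158 -5.5828919   0.4091966 ] [ 0.57467559 -0.01625696  0.03321331]
80 [0.116 0.115 0.115 0.116 0.117 0.116 0.116 0.116 0.138 0.194 0.195 0.193
 0.196 0.195 0.195]
302 [187 152  98] [0.5036 0.0055 0.0702]
304 [187 151  99] [0.5032 0.0046 0.0697]
306 [186 151 100] [0.5037 0.0045 0.0706]
308 [169 134  86] [0.5031 0.0034 0.0698]
310 [206 195 181] [0.5028 0.0026 0.0695]
312 [231 231 226] [ 0.4896 -0.009   0.0489]
200 [0.116 0.116 0.116 0.115 0.116 0.116 0.116 0.116 0.14  0.195 0.196 0.195
 0.195 0.197 0.196]
302 [198 160 106] [0.537  0.0063 0.0696]
304 [197 156 103] [0.5368 0.0054 0.0691]
306 [199 161 107] [0.537  0.0051 0.0698]
308 [181 147  95] [0.537  0.0046 0.07  ]
310 [159 140 112] [0.5367 0.0035 0.069 ]
312 [178 177 173] [ 0.5304 -0.0075  0.0492]
450 [0.116 0.116 0.116 0.116 0.117 0.116 0.118 0.117 0.117 0.139 0.195 0.195
 0.196 0.197 0.197]
302 [249 224 150] [0.608  0.0082 0.0688]
304 [249 225 150] [0.608  0.0076 0.069 ]
306 [250 226 151] [0.6079 0.0073 0.0696]
308 [200 160 105] [0.6076 0.0072 0.0707]
310 [168 138  96] [0.6081 0.006  0.0695]
312 [177 174 166] [ 0.6152 -0.0045  0.05  ]
560 [0.115 0.114 0.115 0.117 0.116 0.117 0.117 0.117 0.118 0.14  0.196 0.197
 0.196 0.197 0.197]
302 [247 221 145] [0.6386 0.0098 0.0702]
304 [248 222 148] [0.6393 0.0087 0.0693]
306 [249 224 148] [0.6403 0.0075 0.068 ]
308 [247 219 142] [0.6389 0.008  0.0703]
310 [230 195 135] [0.64   0.0067 0.0689]
312 [237 234 226] [ 0.6528 -0.0035  0.0496]
```

>>> step_arm(motion=[0.9,0,0.003,0,0,0.9,0,0.003,0,0,0.9,0,0.003,0,0])

```text
time: 18.77
tcp_pos: [0.5746, -0.0162, 0.0333]
orientation: [0.003, 0.695, 0.719, 0.001]
wrist_force: [0.0, -5.8, -1.3]
opening: 0.0088
```

>>> step_arm(motion=[0.9,0,-0.01,0,0,0.9,0.001,-0.03,0,0,0.9,0.002,-0.06,0,0,0.9,0.003,-0.09,0.03,0,0.9,0.003,-0.11,0.08,0,0.9,-0.03,-0.15,0.15,0,0.9,-0.06,-0.2,0.2,0,0.9,-0.09,-0.25,0.25,0,0.9,-0.09,-0.25,0.25,0,0.9,-0.09,-0.25,0.25,0,0.9,-0.09,-0.25,0.25,0])

```text
time: 20.15
tcp_pos: [0.4845, -0.2657, 0.2827]
orientation: [0.002, 0.695, 0.719, 0.002]
wrist_force: [-0.1, 0.6, -0.1]
opening: 0.009
```

Run:
```python
from h import *
for n in ('side','top'): p,d,c=grab(n,n+'9')
a=cv2.imread('pics/side9.png'); b=cv2.imread('pics/top9.png')[130:285,180:380]
cv2.imwrite('pics/f.png',np.hstack([cv2.resize(x,(400,310),interpolation=2) for x in(a,b)]))
from m import measure
measure('top','top9')
```

```text
top quad [[306, 144], [308, 267], [197, 269], [198, 145]]
[[0.7368, 0.0124, 0.07], [0.4219, 0.0024, 0.07], [0.4126, 0.2777, 0.07], [0.7292, 0.288, 0.07]] [1.471, 1.427, 1.423, 1.466]
comp [213.5 222.6] 727 [72 69 71] on.084 [0.5276 0.2389 0.084 ] depthpt [0.5281 0.2394 0.0806] [[0.57, 0.272], [0.574, 0.213], [0.485, 0.205], [0.481, 0.264]]
comp [282.3 213.8] 79 [129 128 126] on.084 [0.5526 0.0686 0.084 ] depthpt [0.5503 0.068  0.0978] [[0.558, 0.088], [0.561, 0.052], [0.548, 0.051], [0.544, 0.086]]
```

View pics/f.png

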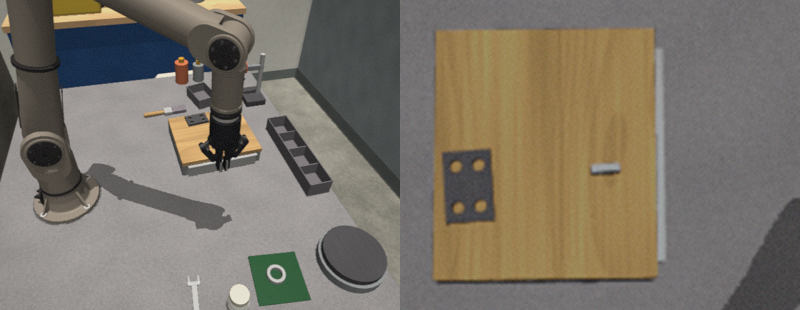

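```bash
python3 -c "
from bench import *
print(hand_in())"
```

```text
the job is handed in; nothing more can be done
None
```

All three stone stubs are swept into the drawer and the drawer is shut. I handed the job in at about 20 s of the 72 s allowed; the hand-in gives no verdict.

**What I did:** With the gripper nearly shut (fingers about 8.5 mm apart), I pushed each stone straight over the beech edge. I then pushed the drawer shut by its lip and withdrew clear.

**What the last checks showed:**
- **Stones:** all three lay flat in the open drawer in the side view before closing. I could not see them once it was shut.
- **Drawer:** it stopped moving under about 5.8 N. Its lip stood about 10–11 mm outside the beech edge, against 10 mm nominal when shut. The final top view still showed it shut after I withdrew.
- **Bystanders on the stand:** the gauge block and valve plate measured within 1 mm of where they started.
- **Other bystanders:** the jar, spacer, wrench, brush and bin looked undisturbed in the last side view, but I did not measure them.

No final check failed. The one disagreement was at the start: the side view put one front corner of the beech top about 16 mm off in y, because its mask caught the front edge face. I used the top view for the edge instead.

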